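Unclamp the small board and show its solder side to the inspection camera

TASK

The smaller of the two circuit boards has finished its test: swing the hold-down of its nest aside, lift the board out by its two long edges and hold it over the lens of the inspection camera for the solder-joint picture. The underside must face the lens squarely, centred over it and 100 mm from the rim of the lens barrel, with the long edges of the board parallel to the camera's two light bars. Finish while still holding the board there, motionless, in the gripper; leave the other board clamped in its nest and do not touch the camera.

Things in the scene. Friction and masses are not known exactly. Their poses are not given: they have to be found in the camera images.
- small_board: THE BOARD TO SHOW: green circuit board, 46 x 70 mm, two cream connectors along one long edge. Origin: centre of its flat underside (solder side); x across its 46 mm width (connectors at -x), y along its length, z up, component side. Solid 45 (x, -22 to +23) x 70 x 8 mm high, connectors to 11 mm; 45 g. Grasp across x at mid-length, fingertips a few mm below the underside; lifts straight up
- small_nest: fixed test nest of the small board: base plate 105 x 142 mm, 12 mm high, black corner locators that seat the board's underside at 30 mm and rise 5 mm round it (1.5 mm play). Origin on the bench under the board's middle, axes as the seated board's. Long sides open for the fingers over y -24 to +24 mm, 18 mm deep below the board; grey probe block 11 mm either side of the middle, 6 mm below the board
- small_holddown (a joint): swing angle of the small nest's hold-down, rad: 0 = closed, steel strap along -y over the board's connectors (starts at 0 to 0.08); grows counterclockwise seen from above: the knob goes from the nest's -y end round through +x, away from the robot; stop at 1.75. Board free above about 1.2. Light friction (0.5 N at the knob), stays where left
- small_holddown_knob (a point): middle of the upright round black knob, 16 mm diameter, at the free end of the small nest's hold-down strap, 70 mm above the bench; the knob spans 9 mm below to 12 mm above this point, the top of the 14 mm wide strap is 15 mm below it
- small_holddown_pivot (a point): on the upright pivot axis of the small nest's hold-down; the knob runs round it on a radius of 109 mm
- large_board: THE OTHER BOARD, to be left alone: green circuit board, 64 x 85 mm, in the other nest under its own hold-down. Origin at the centre of its underside, axes as the small board's.
- large_nest: fixed test nest of the large board, of the same make: base plate 122 x 156 mm, origin on the bench under the middle of its board, seat 30 mm up, its hold-down's knob top 83 mm high. Leave it alone.
- large_holddown (a joint): swing angle of the large nest's hold-down, rad, 0 = closed (may start up to 0.08); leave it
- lens (a point): centre of the front rim of the inspection camera's black lens barrel (38 mm diameter), about 149 mm above the bench. Axes: z is the optical axis, out of the lens, up and leaning 30 degrees from vertical toward the side of the robot; y is level and runs along the two black light bars (110 mm long, at x = +-36 mm beside the lens, faces 15 mm behind the rim); x is square to both.
- inspection_camera: fixed stand of the camera: base plate 100 x 110 mm on the bench, origin at the centre of its underside, z up; the camera head in its yoke leans toward this body's -x. Nothing of it is higher than 165 mm.
- microscope: stereo microscope standing at the left of the bench, fixed, about 350 x 180 mm in plan and 410 mm high, origin about the middle of its foot: an obstacle to keep clear of; an arm that starts beside it should draw back toward its own base before turning to the work. Behind it, over the left rear of the bench, a fixed black lamp head hangs 0.45 to 0.7 m above the bench

How it is judged:
By the outcome, as a careful person would: the job done as asked, in the order asked, and still so for the second after the job is handed in, while the arm keeps its last pose, push and grip.
It also fails if it takes over 54 s, if anything falls off the work surface, if the arm or the gripper's body presses on something with over 40 N, if the wrist force passes 120 N, or if a joint passes its speed limit or range.

ROBOT

A 7-joint arm with a two-finger parallel gripper is mounted at the origin on a cart in front of the work surface, level with it; the furniture and walls round the work are solid. World frame = base frame: x ahead of the robot, y to its left, z up, the work surface at z = 0. Lengths are in m, angles in rad, forces in N, time in s.
With the tool pointing down it reaches from about 0.425 to 0.925 m from the base axis. Payload 6.8 kg.
Tool frame: the origin (TCP) lies midway between the tips of the shut fingers; the grasp point (between the pads) lies 19 mm behind it (grip_point_offset is the distance from the TCP to the grasp point, in m); y points along the fingers, x is the direction in which the jaws open and shut, and the axes are right-handed (so a half turn about y gives the same grasp; the last joint's range is limited). The gripper opens to 85 mm and grips with 20 to 120 N. Pads are 22 mm wide; open, the fingers measure 114 mm over their backs; the gripper's body (76 mm by 85 mm) begins 54 mm behind the grasp point. The pads swing forward as they close: fully open they stand 13 mm farther back than shut.
Start: joints at [-0.108, 0.477, 0.022, 1.555, -0.011, 1.109, -0.083], TCP at [0.675, 0, 0.202] pointing down, gripper open.
Joint ranges: [-2.96, 2.96], [-0.34, 2.1], [-1.41, 1.46], [0.24, 2.44], [-1.37, 4.51], [0.17, 1.92], [-2.96, 2.96]. Speed limits (rad/s): [2.39, 2.39, 3.14, 3.14, 3.14, 3.14, 3.14].

INTERFACE

Orientations are given as a unit quaternion [w, x, y, z].
In Python, from station import get_obs, read_camera, hand_in, grip_point_offset gives the robot as it stands.
- The arm moves only by the tool play_rows, never from a script. Its argument "increments" is a list of rows, each a list of 2 entries, a list of its own where there are three numbers: the shift along the tool's x, y, z in m, then the turn, a rotation vector about the tool's x, y, z in degrees. In form: [[[tx, ty, tz], [ax, ay, az]], ...]. A call has 1 to 20 rows; each row shifts and turns the commanded pose from where the row before left it, along the tool's axes as they then stand; what a row does not reach is not made up. A row lasts 1/12 s, in which the tool goes at most 41.7 mm and 7.16 degrees, less where a joint would pass 70% of its speed; a pose out of reach is approached as far as the arm can. A call with a gripper value outside its range is refused whole. "gripper" is the finger opening in m, from 0 to 0.0854, set as the call begins (left out, the last holds). The fingers move at their own pace and stop on an object; "grip_force" is the grip in N (left out, the last holds). Time passes only in rows, so rows that do not move let the fingers close. It gives the time, the measured TCP pose, the force and the opening at its end, in the units of the state.
- get_obs(): the state, without advancing time (a new reading comes with each control period).
- read_camera(name): name is "scene" or "side" or "wrist"; returns a dict with "color" (480x640x3 uint8, red, green, blue), "range_z" (480x640 float32, m along the optical axis (not along the pixel's ray), 0 where there is no reading), "intrinsics" (3x3 intrinsics, pixels), "dist_coeffs" ([k1, k2, p1, p2, k3] as OpenCV has them; the pictures are not rectified), "R" (3x3) and "t" (3): a world point X has camera coordinates R X + t; the wrist camera has in their place "hand_eye" (4x4, takes a point from camera to tool coordinates, whose origin is the TCP and whose axes are the tool frame's). Camera axes: x right, y down, z forward; pixel columns grow to the right and rows downward; lengths in m; the calibration is good to about 2 mm. A picture is of the moment at which its call begins: read the wrist's pose just before it.
- hand_in(): hands the job in, once; it reports no verdict.
The state is a dict: "t": time; "q": joint angles; "joint_vel": joint speeds; "joint_torque": joint torques, N m; "eef_pos": TCP position; "tool_rot": TCP orientation; "contact_force": force on the tool from outside, world axes, zero at the start; "torque": the same for the moment, N m; "gripper_width": opening from 0.0 (shut) to 1.0 (fully open).
Only numpy, scipy, OpenCV 4.12 (cv2) and the standard library are available. Lean on these libraries where they do the work, as an engineer would, in place of code of your own. Each camera call takes 0.05 s, during which the arm holds its last target. There are 200 camera calls.

## Working session

There is one attempt and no reset: what is moved stays moved. The work goes in short steps, Python scripts to look and compute and a tool call to move; the robot and the scene stay as the last step left them, time stands still between calls to the robot, and variables do not carry over. Pictures are saved under pics/ and viewed, about 8 in all and at most 12, crops included, and the job is handed in when it is done.

Besides the shell and the picture viewer there is one more tool, called after "Call:" as name([rows], argument=value, ...), one row to a line, values as JSON. play_rows: Moves the arm, as the interface text tells. Its arguments: {"type":"object","properties":{"increments":{"type":"array","items":{"type":"array"}},"gripper":{"type":"number"},"grip_force":{"type":"number"}},"required":["increments"]}

```bash
ls; mkdir -p pics
cat > h.py <<'E'
import numpy as np, cv2
from station import get_obs, read_camera, hand_in, grip_point_offset
from scipy.spatial.transform import Rotation as Rn
def snap(n,f=None):
    o=get_obs(); c=read_camera(n)
    if 'hand_eye' in c:
        T=np.eye(4);T[:3,:3]=Rn.from_quat(np.array(o['tool_rot'])[[1,2,3,0]]).as_matrix();T[:3,3]=o['eef_pos']
        W=T@np.array(c['hand_eye']); c['R']=W[:3,:3].T; c['t']=-W[:3,:3].T@W[:3,3]
    if f: cv2.imwrite('pics/'+f,c['color'][:,:,::-1])
    c['R']=np.array(c['R']);c['t']=np.array(c['t'])
    np.savez('/tmp/%s.npz'%n,**{k:np.array(v) for k,v in c.items()})
    return c
def load(n): return dict(np.load('/tmp/%s.npz'%n))
def rays(c,p):
    u=cv2.undistortPoints(np.array(p,float).reshape(-1,1,2),np.array(c['intrinsics']),np.array(c['dist_coeffs']))[:,0]
    return np.c_[u,np.ones(len(u))]
def plane(c,p,z):
    d=rays(c,p)@c['R']; o=-c['R'].T@c['t']
    return o+d*((z-o[2])/d[:,2])[:,None]
def depth(c,p):
    r=rays(c,p); z=np.array([np.median(c['range_z'][int(v)-1:int(v)+2,int(u)-1:int(u)+2]) for u,v in p])
    return (r*z[:,None]-c['t'])@c['R']
E
python3 -c "
from h import *
print(get_obs(),grip_point_offset)
for n in ['scene','side','wrist']:
    c=snap(n,n+'0.png');print(n,-c['R'].T@c['t'],c['R'][2])
"
```

```text
pics
{'t': 0.0, 'q': array([-0.10806664,  0.47779091,  0.02234011,  1.55645117, -0.01148314,
        1.10930526, -0.08309706]), 'joint_vel': array([-0.00048506,  0.00077129,  0.00071258, -0.00042994,  0.00035951,
       -0.0011771 , -0.00047678]), 'joint_torque': array([-5.45967814e-04, -5.96443820e+01,  1.60769675e+00, -2.81194621e+01,
        1.24063640e-02,  9.39900521e-03,  2.20753498e-05]), 'eef_pos': array([ 6.74353648e-01, -4.71161546e-05,  2.01332065e-01]), 'tool_rot': array([-7.07053157e-01,  7.07159815e-01, -6.44115311e-04, -6.42957817e-04]), 'contact_force': array([ 0.205931  , -0.10100522,  0.0058944 ]), 'torque': array([0.01055199, 0.03867698, 0.02925302]), 'gripper_width': 1.0029710687426308} 0.0187
scene [-0.29456741  0.84110603  0.90281161] [ 0.62850434 -0.52785716 -0.57126974]
side [ 1.04943147 -0.63102988  0.98723629] [-0.39356677  0.59843985 -0.6978359 ]
wrist [0.67474136 0.07011823 0.37197389] [-0.00155111 -0.28010125 -0.95996921]
```

View pics/scene0.png

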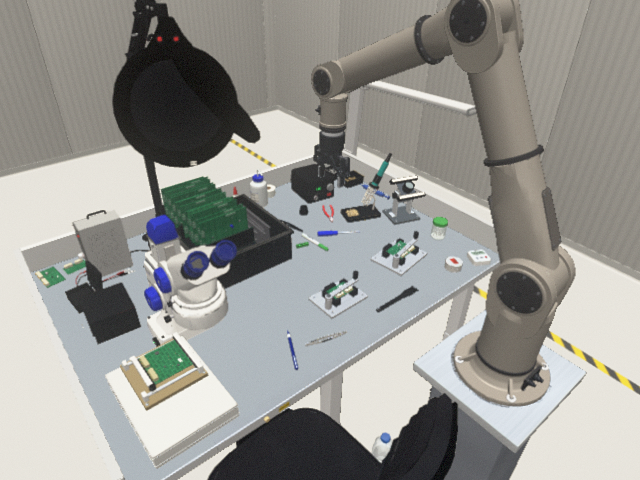

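View pics/side0.png

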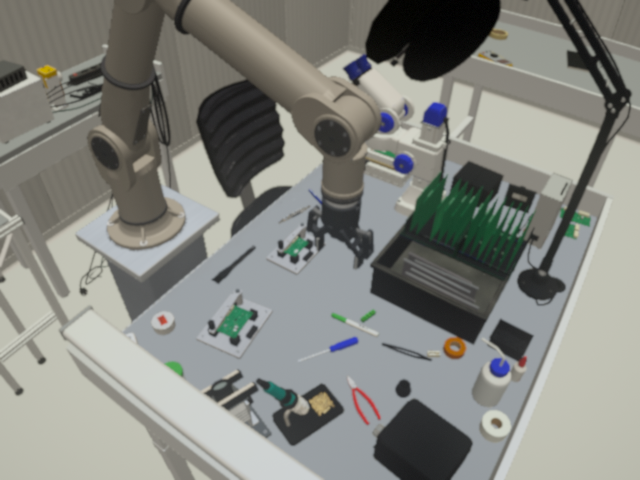

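```bash
python3 -c "
from h import *
s=load('scene');d=load('side')
print(plane(s,[(337,297),(399,253),(404,215)],.03).round(3),plane(d,[(295,250),(235,322),(250,420)],.03).round(3))
a=cv2.resize(s['color'][165:325,300:500],None,fx=4,fy=4,interpolation=2)[:,:,::-1][:600]
b=cv2.resize(d['color'][210:360,180:380],None,fx=4,fy=4,interpolation=2)[:,:,::-1]
cv2.imwrite('pics/a.png',a);cv2.imwrite('pics/b.png',b)
"
```

```text
[[ 0.429  0.176  0.03 ]
 [ 0.466 -0.123  0.03 ]
 [ 0.618 -0.314  0.03 ]] [[ 0.453  0.14   0.03 ]
 [ 0.482 -0.14   0.03 ]
 [ 0.673 -0.314  0.03 ]]
```

View pics/a.png

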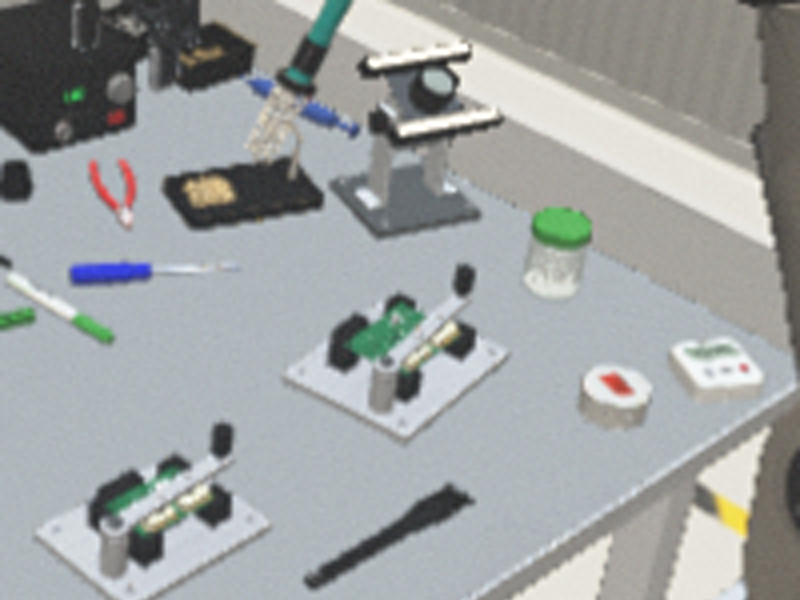

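```bash
python3 -c "
from h import *
s=load('scene')
f=lambda L:[(300+x/4,165+y/4) for x,y in L]
for L in ([(36,535),(130,605),(270,522)],[(283,376),(405,440),(510,352)]):
    P=plane(s,f(L),.012);print(P.round(3),np.linalg.norm(np.diff(P,axis=0),axis=1))
print(plane(s,[(205,315),(160,335)],0).round(3))
w=depth(s,[(212,245),(165,235),(160,300)]);print(w.round(3))
print('lens',depth(s,f([(435,85)])))
"
```

```text
[[0.488 0.231 0.012]
 [0.391 0.224 0.012]
 [0.393 0.087 0.012]] [0.09731881 0.13672192]
[[ 0.516 -0.045  0.012]
 [ 0.398 -0.063  0.012]
 [ 0.423 -0.219  0.012]] [0.11948616 0.15808527]
[[0.624 0.494 0.   ]
 [0.629 0.624 0.   ]]
[[0.702 0.409 0.16 ]
 [0.602 0.563 0.311]
 [0.555 0.621 0.176]]
lens [[ 0.62741246 -0.329312    0.1401271 ]]
```

Call:
play_rows([
  [[-0.02,-0.01,0.01],[0,0,0]],
  [[-0.02,-0.01,0.01],[0,0,0]],
  [[-0.02,-0.01,0.015],[0,0,0]],
  [[-0.02,-0.01,0.015],[0,0,0]],
  [[-0.02,-0.01,0.015],[0,0,0]],
  [[-0.02,-0.01,0.015],[0,0,0]],
  [[-0.02,-0.01,0.015],[0,0,0]],
  [[-0.02,-0.01,0.015],[0,0,0]],
  [[-0.02,0,0.015],[0,0,0]],
  [[-0.02,0,0.015],[0,0,0]],
  [[-0.015,0,0.01],[0,0,0]],
  [[0,0,0],[0,0,0]],
  [[0,0,0],[0,0,0]],
])

```text
t: 1.23
eef_pos: [0.4595, 0.1504, 0.2824]
tool_rot: [-0.707, 0.707, 0.001, -0.001]
contact_force: [1.1, -0.2, 0.8]
gripper_width: 0.997
```

Small nest confirmed (plate about 97x137 versus 119x158). Close look from the wrist.

```bash
python3 -c "
from h import *
c=snap('wrist','w1.png');print(get_obs()['eef_pos'],get_obs()['contact_force'])
s=snap('scene');d=snap('side')
b=cv2.resize(d['color'][330:480,140:340],None,fx=4,fy=4,interpolation=2)[:,:,::-1]
cv2.imwrite('pics/cam.png',b)
"
```

```text
[0.46031539 0.14963117 0.28234282] [ 0.33291976 -0.34894576 -0.03947512]
```

View pics/w1.png

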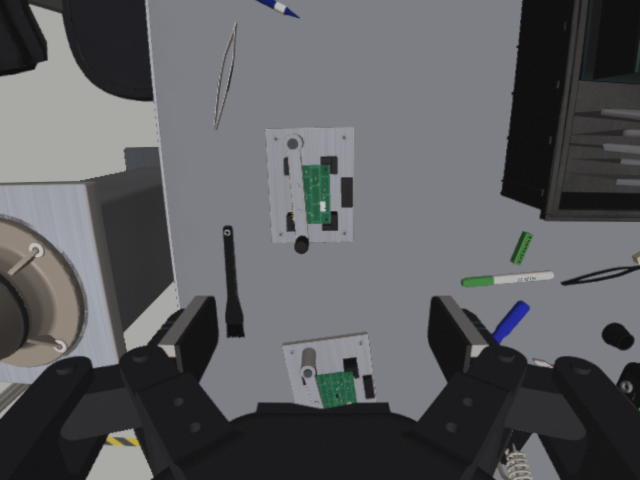

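```bash
python3 -c "
from h import *
c=load('wrist');im=c['color'];hsv=cv2.cvtColor(im,cv2.COLOR_RGB2HSV)
print(plane(c,[(267,129),(353,127),(353,242),(272,243)],.012).round(4))
P=plane(c,[(267,129),(353,127),(353,242),(272,243)],.012)
print('ctr',P.mean(0), np.linalg.norm(P-np.roll(P,-1,0),axis=1))
pts=[(347,192),(343,182),(351,204),(294,143),(302,244),(330,163),(310,195),(347,225)]
for p,q in zip(pts,depth(c,pts)):print(p,q.round(4))
g=cv2.inRange(hsv,(45,90,50),(90,255,255))[150:235,270:350]
ys,xs=np.nonzero(g);xs+=270;ys+=150
print(xs.min(),xs.max(),ys.min(),ys.max(),cv2.minAreaRect(np.c_[xs,ys].astype(np.int32)))
crop=cv2.resize(im[115:260,235:395],None,fx=4,fy=4,interpolation=2)
cv2.imwrite('pics/w1c.png',crop[:,:,::-1])
"
```

```text
[[0.3939 0.2239 0.012 ]
 [0.4953 0.2262 0.012 ]
 [0.4985 0.0846 0.012 ]
 [0.3948 0.0832 0.012 ]]
ctr [0.44561844 0.1544824  0.012     ] [0.10136468 0.14157814 0.10372027 0.14073516]
(347, 192) [0.4889 0.1505 0.0213]
(343, 182) [0.484  0.1624 0.0206]
(351, 204) [0.4941 0.1357 0.0205]
(294, 143) [0.4291 0.209  0.0587]
(302, 244) [0.4373 0.1036 0.0809]
(330, 163) [0.468  0.1859 0.0336]
(310, 195) [0.4446 0.1482 0.0297]
(347, 225) [0.4905 0.1067 0.0106]
293 330 165 223 ((311.5, 194.0), (58.0, 37.0), 90.0)
```

View pics/w1c.png

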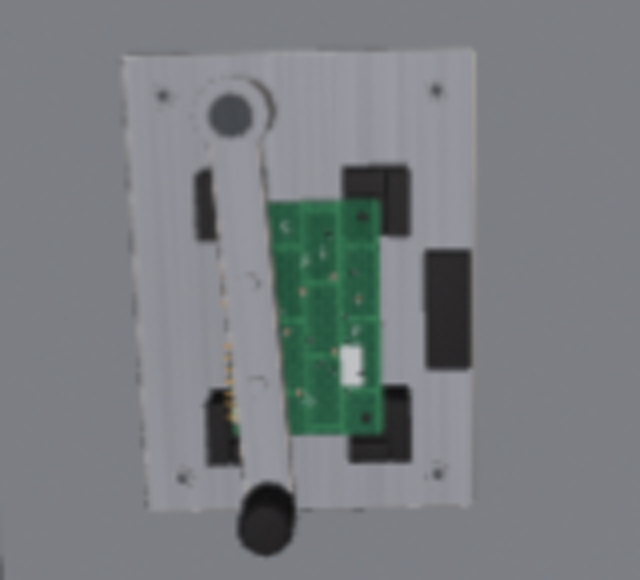

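View pics/cam.png

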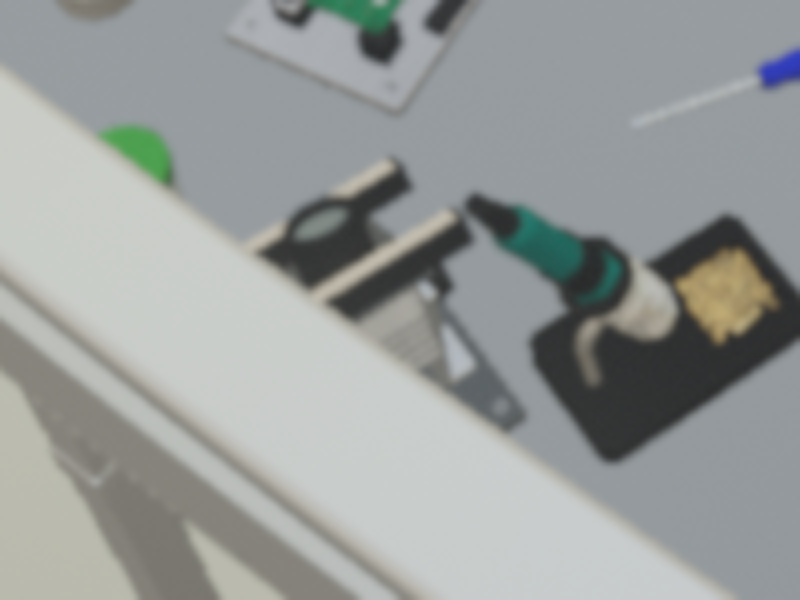

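```bash
python3 -c "
from h import *
c=load('wrist')
f=lambda x,y:[(235+x/4,115+y/4)]
print('pivot',plane(c,f(231,113),.059),'knob',plane(c,f(266,525),.082), 'board corners',plane(c,[(235+379/4,115+199/4),(235+383/4,115+433/4)],.038))
s=load('scene');
F=lambda x,y:[(300+x/4,165+y/4)]
print('scene knob',plane(s,F(223,428),.082),'pivot',plane(s,F(115,522),.059))
"
```

```text
pivot [[0.42777868 0.20879617 0.059     ]] knob [[0.43680536 0.10135784 0.082     ]] board corners [[0.46763349 0.18434365 0.038     ]
 [0.46924112 0.11587469 0.038     ]]
scene knob [[0.4338267  0.10233485 0.082     ]] pivot [[0.42343803 0.21165989 0.059     ]]
```

Call:
play_rows([
  [[-0.006,0.02,-0.012],[0,0,0]],
  [[-0.006,0.025,-0.012],[0,0,0]],
  [[-0.006,0.025,-0.012],[0,0,0]],
  [[-0.006,0.025,-0.012],[0,0,0]],
  [[0,0.025,0],[0,-5,0]],
  [[0,0.02,0],[0,0,0]],
  [[0,0,0],[0,0,0]],
  [[0,0,0],[0,0,0]],
  [[0,0,0],[0,0,0]],
], gripper=0.035, grip_force=20)

```text
t: 2.13
eef_pos: [0.4372, 0.102, 0.1433]
tool_rot: [0.707, -0.706, -0.031, 0.03]
contact_force: [-0.3, 0.1, 0.0]
gripper_width: 0.41
```

```bash
python3 -c "
from h import *
c=snap('wrist');o=get_obs();print(o['eef_pos'],o['gripper_width'])
cv2.imwrite('pics/w2.png',c['color'][:,:,::-1])
# knob as seen on top: find dark blob near predicted
p=c['R']@np.array([.436,.1015,.082])+c['t'];print(cv2.projectPoints(p.reshape(1,3),np.zeros(3),np.zeros(3),c['intrinsics'],c['dist_coeffs'])[0])
"
```

```text
[0.43738968 0.10223013 0.14359457] 0.4107505155493991
[[[320.8465779  240.77235972]]]
```

View pics/w2.png

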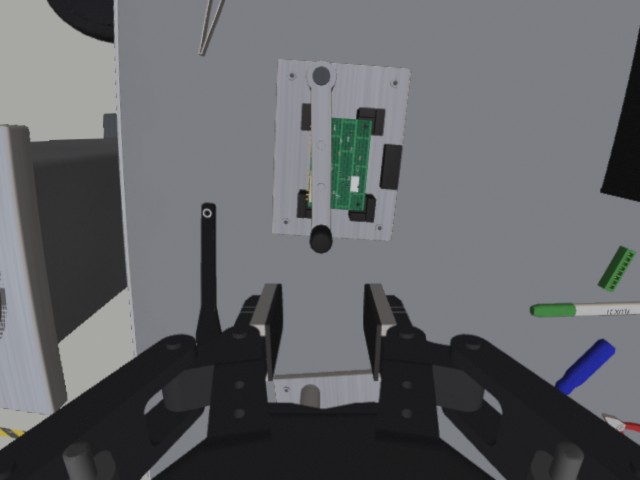

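Call:
play_rows([
  [[0,0.02,0],[0,0,0]],
  [[0,0.022,0],[0,0,0]],
  [[0,0.02,0],[0,0,0]],
  [[0,0.02,0],[0,0,0]],
  [[0,0,0],[0,0,0]],
  [[0,0,0],[0,0,0]],
])

```text
t: 2.68
eef_pos: [0.4364, 0.1021, 0.0609]
tool_rot: [-0.706, 0.706, 0.031, -0.031]
contact_force: [0.6, -0.0, -0.1]
gripper_width: 0.408
```

Call:
play_rows([
  [[0.0095,0,0.0004],[0,-5,0]],
  [[0.0095,0,0.0004],[0,-5,0]],
  [[0.0095,0,0.0004],[0,-5,0]],
  [[0.0095,0,0.0004],[0,-5,0]],
  [[0.0095,0,0.0004],[0,-5,0]],
  [[0.0095,0,0.0004],[0,-5,0]],
  [[0.0095,0,0.0004],[0,-5,0]],
  [[0.0095,0,0.0004],[0,-5,0]],
  [[0.0095,0,0.0004],[0,-5,0]],
  [[0,0,0],[0,0,0]],
])

```text
t: 3.52
eef_pos: [0.5131, 0.1424, 0.0628]
tool_rot: [-0.64, 0.64, 0.302, -0.298]
contact_force: [0.1, 0.2, -0.8]
gripper_width: 0.406
```

Call:
play_rows([
  [[0.0095,0,0.0006],[0,-5,0]],
  [[0.0095,0,0.0006],[0,-5,0]],
  [[0.0095,0,0.0006],[0,-5,0]],
  [[0.0095,0,0.0006],[0,-5,0]],
  [[0.0095,0,0.0006],[0,-5,0]],
  [[0.0095,0,0.0006],[0,-5,0]],
  [[0.0095,0,0.0006],[0,-5,0]],
  [[0.0095,0,0.0006],[0,-5,0]],
  [[0,0,0],[0,0,0]],
  [[0,0,0],[0,0,0]],
])

```text
t: 4.35
eef_pos: [0.5346, 0.211, 0.0614]
tool_rot: [-0.501, 0.501, 0.499, -0.499]
contact_force: [0.6, -0.6, -0.6]
gripper_width: 0.41
```

```bash
python3 -c "
from h import *
c=snap('scene');o=get_obs();print(o['eef_pos'],o['contact_force'],o['q'])
cv2.imwrite('pics/s2.png',cv2.resize(c['color'][180:340,230:430],None,fx=4,fy=4,interpolation=2)[:600,:,::-1])
"
```

```text
[0.53457274 0.21026792 0.06113798] [-0.63722107 -0.72521959  0.23171462] [-0.16328132  0.51917101 -0.41437968  1.89482107  0.2878554   0.78520722
  0.83198944]
```

View pics/s2.png

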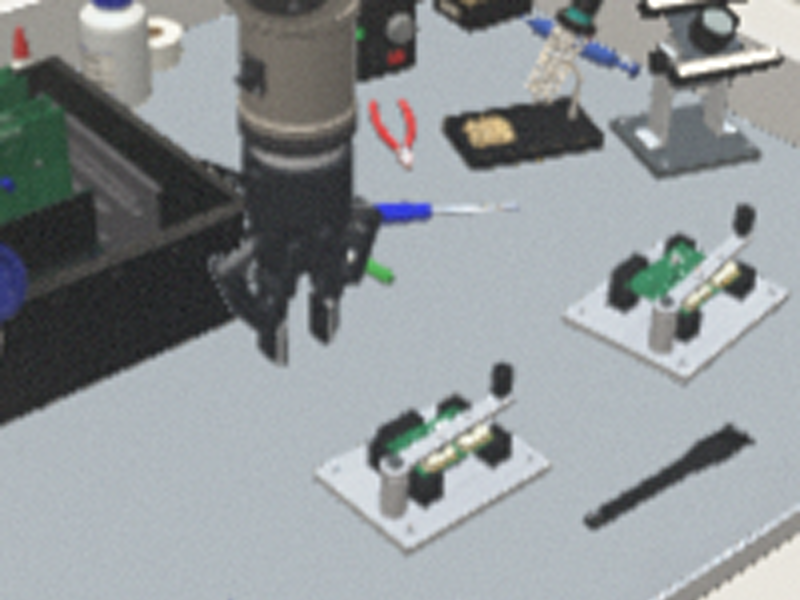

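```bash
python3 -c "
from h import *
c=load('scene')
f=lambda x,y:(230+x/4,180+y/4)
for p in [(277,355),(282,340),(268,340),(330,335),(325,320),(502,375)]:print(p,depth(c,[f(*p)]).round(4))
def proj(P):return cv2.projectPoints(np.array(P,float).reshape(-1,3),cv2.Rodrigues(c['R'])[0],c['t'],c['intrinsics'],c['dist_coeffs'])[0][:,0]
x=proj([[.5346,.2103,.0612],[.5346,.2303,.07],[.5346,.1903,.07],[.436,.102,.082]]);print((x-[230,180])*4)
"
```

```text
(277, 355) [[0.5245 0.2374 0.1028]]
(282, 340) [[0.5244 0.2329 0.1142]]
(268, 340) [[0.5285 0.2421 0.116 ]]
(330, 335) [[0.5235 0.1905 0.0991]]
(325, 320) [[0.5258 0.1933 0.1126]]
(502, 375) [[0.4311 0.1056 0.0789]]
[[298.93218624 379.02234884]
 [276.87328506 380.23696916]
 [320.56174432 359.11558625]
 [501.29894514 366.3366168 ]]
```

```bash
python3 -c "
from h import *
c=load('wrist');H=c['hand_eye']
print(H.round(3))
for p in [(262,292),(266,288),(274,290),(264,322),(268,340),(270,370),(376,290),(384,322),(379,365),(250,305),(240,320)]:
    z=c['range_z'][p[1],p[0]];r=rays(c,[p])[0]*z
    print(p,(H[:3,:3]@r+H[:3,3]).round(4))
"
```

```text
[[ 1.    -0.001  0.    -0.   ]
 [-0.    -0.28   0.96  -0.171]
 [-0.001 -0.96  -0.28   0.07 ]
 [ 0.     0.     0.     1.   ]]
(262, 292) [-0.0241 -0.0401  0.0093]
(266, 288) [-0.023  -0.037   0.0096]
(274, 290) [-0.0194 -0.0395  0.0098]
(264, 322) [-0.0198 -0.0631  0.009 ]
(268, 340) [-0.0181 -0.0668  0.0044]
(270, 370) [-0.0181 -0.0664 -0.0077]
(376, 290) [ 0.021  -0.0397  0.0099]
(384, 322) [ 0.0202 -0.0646  0.0098]
(379, 365) [ 0.019  -0.0663 -0.0058]
(250, 305) [-0.0282 -0.0449  0.006 ]
(240, 320) [-0.0296 -0.0562  0.0058]
```

```bash
python3 -c "
from h import *
c=load('scene')
def proj(P):return cv2.projectPoints(np.array(P,float).reshape(-1,3),cv2.Rodrigues(c['R'])[0],c['t'],c['intrinsics'],c['dist_coeffs'])[0][:,0]
print((proj([[.5246,.232,z] for z in (.06,.07,.08,.09,.1,.11)])-[230,180])*4)
f=lambda x,y:(int(230+x/4),int(180+y/4))
for y in range(320,384,4):
  p=f(279,y);print(y,c['range_z'][p[1],p[0]],depth(c,[p])[0].round(4),c['color'][p[1],p[0]])
c=snap('wrist');H=c['hand_eye']
for v in range(270,300,3):
  p=(268,v);z=c['range_z'][v,268];r=rays(c,[p])[0]*z
  print(p,(H[:3,:3]@r+H[:3,3]).round(4),c['color'][v,268])
"
```

```text
[[283.45889804 398.85284127]
 [283.3414904  388.08173262]
 [283.22324157 377.21551037]
 [283.1041437  366.25298218]
 [282.98418887 355.19293701]
 [282.86336911 344.03414483]]
320 1.2669138 [0.5226 0.2392 0.1357] [56 57 60]
324 1.2694297 [0.523 0.239 0.132] [73 77 77]
328 1.2792273 [0.5263 0.2365 0.1253] [100 102 102]
332 1.2795887 [0.5264 0.2366 0.1218] [114 116 115]
336 1.283577 [0.5276 0.2357 0.117 ] [102 104 105]
340 1.2873467 [0.5264 0.2367 0.1147] [102 107 105]
344 1.2831284 [0.5264 0.2366 0.1111] [100  99  99]
348 1.2871996 [0.526 0.237 0.108] [102 100 103]
352 1.2908059 [0.5259 0.2372 0.1046] [101 101 102]
356 1.2897612 [0.5258 0.2373 0.1011] [109 109 110]
360 1.2935507 [0.5253 0.2377 0.098 ] [126 128 128]
364 1.3017339 [0.5292 0.2349 0.0906] [150 154 155]
368 1.4519851 [0.6156 0.1713 0.0014] [177 183 189]
372 1.4400154 [ 0.6138  0.1727 -0.0009] [173 184 191]
376 1.4362823 [ 0.6103  0.1754 -0.0013] [174 182 188]
380 1.4297503 [ 6.050e-01  1.793e-01 -1.000e-04] [173 180 186]
(268, 270) [-0.039   0.0621 -0.0209] [122 125 130]
(268, 273) [-0.039   0.0616 -0.0229] [122 125 130]
(268, 276) [-0.0392  0.0625 -0.0255] [122 125 131]
(268, 279) [-0.0392  0.0617 -0.0275] [122 125 130]
(268, 282) [-0.0393  0.0618 -0.0298] [119 122 127]
(268, 285) [-0.0236 -0.0345  0.0109] [72 71 70]
(268, 288) [-0.0231 -0.0381  0.0111] [72 71 70]
(268, 291) [-0.0229 -0.0394  0.0104] [71 71 70]
(268, 294) [-0.0225 -0.0424  0.0106] [71 70 69]
(268, 297) [-0.022  -0.0458  0.0109] [72 71 70]
```

Call:
play_rows([
  [[-0.0132,-0.01,0.0008],[0,7.08,0]],
  [[-0.0132,0,0.0008],[0,7.08,0]],
  [[-0.0132,0,0.0008],[0,7.08,0]],
  [[-0.0132,0,0.0008],[0,7.08,0]],
  [[-0.0132,0,0.0008],[0,7.08,0]],
  [[-0.0132,0,0.0008],[0,7.08,0]],
  [[-0.0132,0,0.0008],[0,7.08,0]],
  [[-0.0132,0,0.0008],[0,7.08,0]],
  [[-0.0132,0,0.0008],[0,7.08,0]],
  [[-0.0132,0,0.0008],[0,7.08,0]],
  [[-0.0132,0,0.0008],[0,7.08,0]],
  [[-0.0132,0,0.0008],[0,7.08,0]],
  [[0,0,0],[0,0,0]],
  [[0,0,0],[0,0,0]],
  [[0,0,0],[0,0,0]],
])

```text
t: 5.7
eef_pos: [0.4378, 0.1043, 0.0708]
tool_rot: [0.706, -0.706, -0.032, 0.031]
contact_force: [1.2, -0.5, -0.2]
gripper_width: 0.407
```

Call:
play_rows([
  [[-0.0015,0.01,-0.002],[0,0,0]],
  [[0,0.01,0],[0,0,0]],
  [[0,0.01,0],[0,0,0]],
  [[0,0.009,0],[0,0,0]],
  [[0,0,0],[0,0,0]],
  [[0,0,0],[0,0,0]],
])

```text
t: 6.2
eef_pos: [0.4349, 0.102, 0.0305]
tool_rot: [-0.706, 0.707, 0.031, -0.032]
contact_force: [-0.3, -0.3, 1.3]
gripper_width: 0.407
```

```bash
python3 -c "
from h import *
c=snap('wrist','w3.png');o=get_obs();print(o['eef_pos'],o['contact_force']);H=c['hand_eye']
for p in [(266,288),(376,290),(320,215),(320,240),(320,265),(320,290)]:
    z=c['range_z'][p[1],p[0]];r=rays(c,[p])[0]*z
    print(p,(H[:3,:3]@r+H[:3,3]).round(4),depth(c,[p]).round(4))
"
```

```text
[0.43532308 0.10215091 0.03101408] [ 0.7520628  -0.14602258  0.05899424]
(266, 288) [-0.0228 -0.038   0.01  ] [[0.4114 0.11   0.0685]]
(376, 290) [ 0.021  -0.0397  0.0099] [[0.455  0.1137 0.0701]]
(320, 215) [-0.0012 -0.0242  0.0368] [[0.4305 0.1384 0.0542]]
(320, 240) [-0.0012 -0.0233  0.0257] [[0.4314 0.1276 0.0544]]
(320, 265) [-0.0013 -0.0238  0.0145] [[0.4324 0.1164 0.0544]]
(320, 290) [-0.0013 -0.0227  0.0021] [[0.4334 0.1048 0.055 ]]
```

View pics/w3.png

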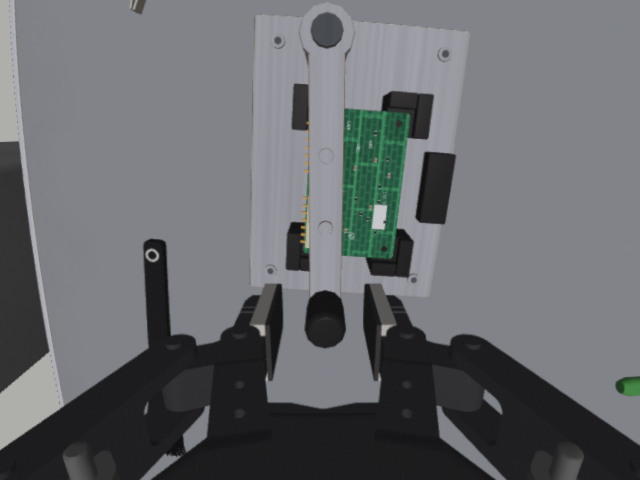

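The knob at (324,320) now sits between the pads (265–285 and 365–395), tips about 10 mm above the strap. Sweep.

Call:
play_rows([
  [[0.0095,0,0.0004],[0,-5,0]],
  [[0.0095,0,0.0004],[0,-5,0]],
  [[0.0095,0,0.0004],[0,-5,0]],
  [[0.0095,0,0.0004],[0,-5,0]],
  [[0.0095,0,0.0005],[0,-5,0]],
  [[0.0095,0,0.0005],[0,-5,0]],
  [[0.0095,0,0.0005],[0,-5,0]],
  [[0.0095,0,0.0005],[0,-5,0]],
  [[0.0095,0,0.0005],[0,-5,0]],
  [[0,0,0],[0,0,0]],
])

```text
t: 7.08
eef_pos: [0.5109, 0.1426, 0.032]
tool_rot: [0.64, -0.64, -0.301, 0.299]
contact_force: [0.6, 0.3, -0.2]
gripper_width: 0.408
```

Call:
play_rows([
  [[0.0095,0,0.0006],[0,-5,0]],
  [[0.0095,0,0.0006],[0,-5,0]],
  [[0.0095,0,0.0006],[0,-5,0]],
  [[0.0095,0,0.0006],[0,-5,0]],
  [[0.0095,0,0.0006],[0,-5,0]],
  [[0.0095,0,0.0006],[0,-5,0]],
  [[0.0095,0,0.0006],[0,-5,0]],
  [[0.0095,0,0.0006],[0,-5,0]],
  [[0,0,0],[0,0,0]],
  [[0,0,0],[0,0,0]],
])

```text
t: 7.92
eef_pos: [0.5329, 0.2115, 0.0314]
tool_rot: [0.501, -0.501, -0.499, 0.499]
contact_force: [-0.6, -0.1, 0.2]
gripper_width: 0.413
```

Call:
play_rows([
  [[0,-0.03,0],[0,0,0]],
  [[0,-0.04,0],[0,0,0]],
  [[0,-0.04,0],[0,0,0]],
  [[0,-0.04,0],[0,7,0]],
  [[0,-0.02,0],[0,7,0]],
  [[0,0,0],[0,7,0]],
  [[0,0,0],[0,7,0]],
  [[0,0,0],[0,7,0]],
  [[0,0,0],[0,7,0]],
  [[0,0,0],[0,7,0]],
  [[0,0,0],[0,7,0]],
  [[0,0,0],[0,7,0]],
  [[0,0,0],[0,7,0]],
  [[0,0,0],[0,7,0]],
  [[0,0,0],[0,7,0]],
  [[0,0,0],[0,5,0]],
  [[-0.022,0,-0.014],[0,0,0]],
  [[-0.022,0,-0.014],[0,0,0]],
  [[-0.022,0,-0.014],[0,0,0]],
  [[-0.022,0,-0.014],[0,0,0]],
], gripper=0.062)

```text
t: 9.58
eef_pos: [0.4448, 0.1525, 0.2011]
tool_rot: [-0.707, 0.707, 0.004, -0.005]
contact_force: [0.9, 0.1, 0.0]
gripper_width: 0.724
```

Call:
play_rows([
  [[0,0,0],[0,0,0]],
  [[0,0,0],[0,0,0]],
  [[0,0,0],[0,0,0]],
])

```text
t: 9.83
eef_pos: [0.4468, 0.1539, 0.2018]
tool_rot: [0.707, -0.707, -0.006, 0.005]
contact_force: [-0.1, 0.1, 0.8]
gripper_width: 0.726
```

```bash
python3 -c "
from h import *
c=snap('wrist');o=get_obs();print(o['eef_pos'],o['tool_rot'],o['gripper_width']);H=c['hand_eye']
s=snap('scene')
im=c['color'].copy()
hsv=cv2.cvtColor(im,cv2.COLOR_RGB2HSV)
a=im[60:360,120:520]
cv2.imwrite('pics/w4.png',cv2.resize(a,None,fx=2,fy=2,interpolation=2)[:,:,::-1])
g=cv2.inRange(hsv,(45,90,40),(90,255,255));n,l,st,ce=cv2.connectedComponentsWithStats(g)
for i in np.argsort(-st[1:,4])[:4]+1: print(st[i],ce[i])
"
```

```text
[0.44702412 0.15427702 0.20165414] [ 0.70733774 -0.70682879 -0.00611355  0.00538565] 0.7288360778690703
[ 297  176   49   72 2310] [325.53463203 209.91818182]
[553 258  28  38 468] [566.09188034 275.85897436]
[495 308  38  12 360] [513.85555556 313.89444444]
```

View pics/w4.png

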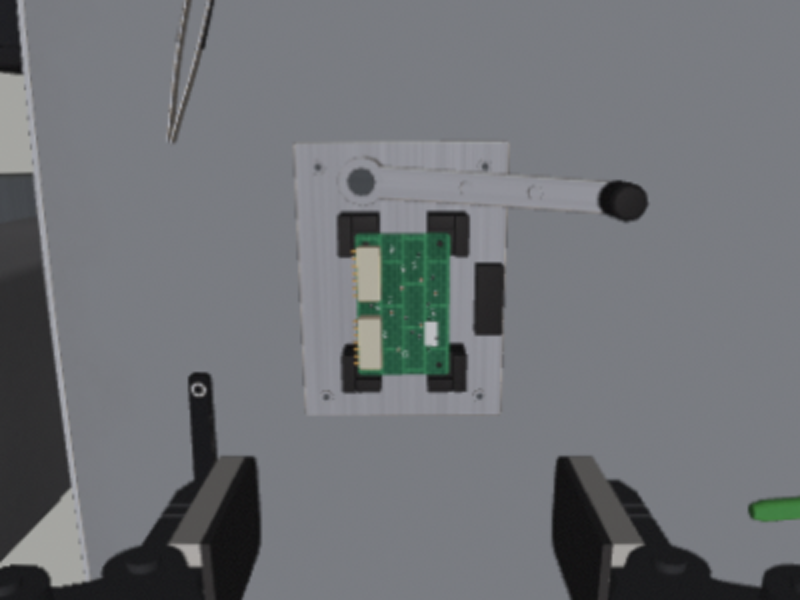

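```bash
python3 -c "
from h import *
c=load('wrist');H=c['hand_eye'];im=c['color']
print(depth(c,[(313,190),(325,200),(300,190),(300,230)]).round(4)[:,2])
f=lambda x,y:(120+x/2,60+y/2)
P=plane(c,[f(356,233),f(450,233),f(450,375),f(356,375)],.032);print(P.round(4),P.mean(0),np.linalg.norm(P-np.roll(P,-1,0),axis=1))
d=P[0]+P[1]-P[2]-P[3];print('yaw',np.degrees(np.arctan2(-d[0],d[1])))
Q=plane(c,[f(294,143),f(508,141),f(499,415),f(306,415)],.012);print(Q.round(4),Q.mean(0));d=Q[0]+Q[1]-Q[2]-Q[3];print('yaw',np.degrees(np.arctan2(-d[0],d[1])))
# finger tips in tool
for p in [f(240,459),f(248,462),f(565,462),f(575,462),f(250,475),f(560,475)]:
    z=c['range_z'][int(p[1]),int(p[0])];r=rays(c,[p])[0]*z;print(p,(H[:3,:3]@r+H[:3,3]).round(4))
R=Rn.from_quat(np.array(get_obs()['tool_rot'])[[1,2,3,0]]).as_matrix();print(R.round(4))
"
```

```text
[0.0298 0.03   0.0397 0.0393]
[[0.4234 0.1833 0.032 ]
 [0.4675 0.1839 0.032 ]
 [0.4697 0.1139 0.032 ]
 [0.4231 0.1132 0.032 ]] [0.44595918 0.14857839 0.032     ] [0.04412502 0.0700364  0.04659314 0.07002768]
yaw 0.7844693891412394
[[0.3923 0.2239 0.012 ]
 [0.4955 0.2263 0.012 ]
 [0.4981 0.0853 0.012 ]
 [0.395  0.0839 0.012 ]] [0.44521571 0.15486235 0.012     ]
yaw 1.0774429766913165
(240.0, 289.5) [-0.0333 -0.0377  0.0092]
(244.0, 291.0) [-0.0314 -0.0391  0.0092]
(402.5, 291.0) [ 0.0314 -0.0408  0.0099]
(407.5, 291.0) [ 0.0334 -0.0407  0.0099]
(245.0, 297.5) [-0.0308 -0.0407  0.0071]
(400.0, 297.5) [ 0.031  -0.0389  0.0062]
[[ 9.999e-01  7.000e-04 -1.700e-02]
 [ 1.700e-02  7.000e-04  9.999e-01]
 [ 8.000e-04 -1.000e+00  7.000e-04]]
```

Call:
play_rows([
  [[-0.0005,0.03,-0.003],[0,0,0]],
  [[0,0.03,-0.0025],[0,0,0]],
  [[0,0.03,0],[0,0,0]],
  [[0,0.03,0],[0,0,0]],
  [[0,0.03,0],[0,0,0]],
  [[0,0.02,0],[0,0,0]],
  [[0,0.01,0],[0,0,0]],
  [[0,0,0],[0,0,0]],
  [[0,0,0],[0,0,0]],
  [[0,0,0],[0,0,0]],
])

```text
t: 10.77
eef_pos: [0.4471, 0.1492, 0.0224]
tool_rot: [0.707, -0.707, -0.007, 0.006]
contact_force: [0.1, -0.6, 0.6]
gripper_width: 0.729
```

```bash
python3 -c "
from h import *
c=snap('wrist','w5.png');o=get_obs();print(o['eef_pos'],o['contact_force'],o['gripper_width'])
s=snap('scene')
H=c['hand_eye']
def tool(p):
    z=c['range_z'][int(p[1]),int(p[0])];r=rays(c,[p])[0]*z;return (H[:3,:3]@r+H[:3,3]).round(4)
hsv=cv2.cvtColor(c['color'],cv2.COLOR_RGB2HSV)
g=cv2.inRange(hsv,(45,90,40),(90,255,255));n,l,st,ce=cv2.connectedComponentsWithStats(g)
for i in np.argsort(-st[1:,4])[:3]+1: print(st[i],ce[i])
for v in range(282,300,3): print(v,tool((240,v)),tool((402,v)))
a=cv2.resize(c['color'][200:400,180:460],None,fx=2,fy=2,interpolation=2)[:,:,::-1]
b=cv2.resize(s['color'][240:340,280:400],None,fx=4,fy=4,interpolation=2)[:,:,::-1]
A=np.zeros((600,800,3),np.uint8);A[:200,:280]=0;
M=np.zeros((480,800,3),np.uint8);M[:400,:320]=b[:,80:400];b2=cv2.resize(a,(480,343));M[:343,320:]=b2
cv2.imwrite('pics/w5c.png',M)
"
```

```text
[0.44715753 0.1491321  0.0225958 ] [-0.38672492  0.24803471 -0.26821088] 0.7303523635474958
[ 271  212   98  134 8720] [328.81043578 274.24220183]
[623 418  17  18 171] [633.47953216 424.92982456]
[319 250   2   1   2] [319.5 250. ]
282 [-0.0453  0.0111 -0.0087] [ 0.0413  0.0024 -0.005 ]
285 [-0.0456  0.012  -0.0109] [ 0.0411  0.0014 -0.0062]
288 [-0.0335 -0.037   0.0095] [ 0.0322 -0.0365  0.0093]
291 [-0.     -0.1706  0.0701] [ 0.0315 -0.0397  0.0094]
294 [-0.0323 -0.0423  0.0094] [ 0.031  -0.0421  0.0092]
297 [-0.0314 -0.0461  0.01  ] [ 0.0309 -0.0427  0.0082]
```

View pics/w5c.png

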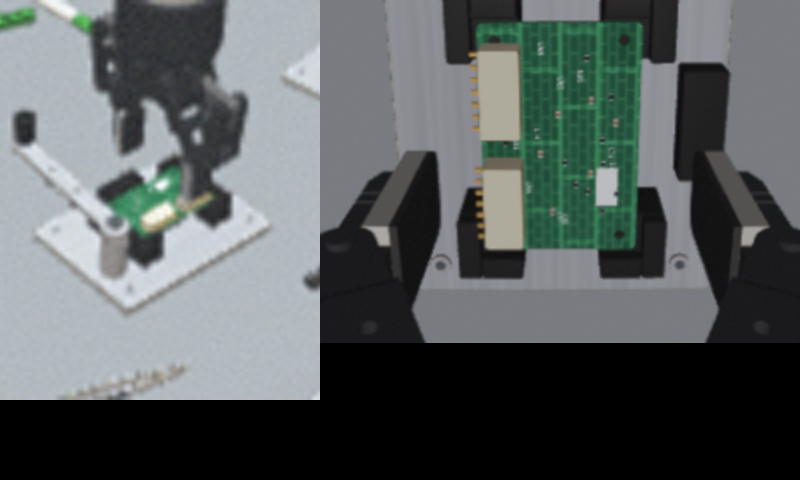

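Call:
play_rows([
  [[0,0.01,0],[0,0,0]],
  [[0,0.01,0],[0,0,0]],
  [[0,0.007,0],[0,0,0]],
  [[0,0.005,0],[0,0,0]],
  [[0,0,0],[0,0,0]],
  [[0,0,0],[0,0,0]],
])

```text
t: 11.37
eef_pos: [0.4454, 0.1484, -0.0112]
tool_rot: [-0.707, 0.707, 0.006, -0.007]
contact_force: [-0.4, -0.1, 0.4]
gripper_width: 0.727
```

```bash
python3 -c "
from h import *
c=snap('wrist','w6.png');o=get_obs();print(o['eef_pos'],o['contact_force'],o['gripper_width'])
"
```

```text
[ 0.44570329  0.14849765 -0.01089688] [ 0.43102159 -0.43828406  0.49134759] 0.7267712459150305
```

View pics/w6.png

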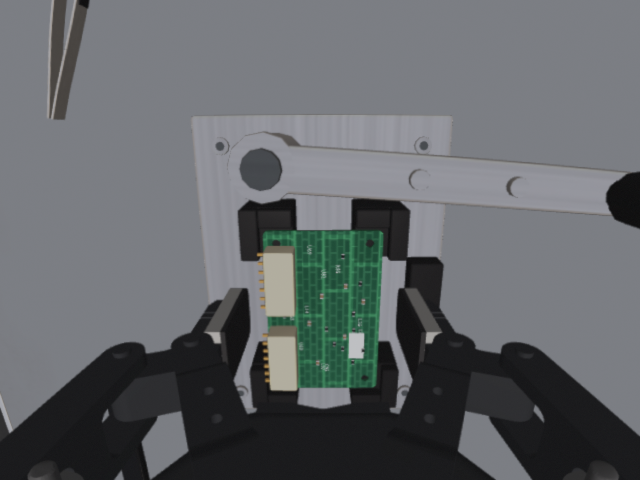

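Call:
play_rows([
  [[0,0,0],[0,0,0]],
  [[0,0,0],[0,0,0]],
  [[0,0,0],[0,0,0]],
  [[0,0,0],[0,0,0]],
  [[0,0,0],[0,0,0]],
  [[0,0,0],[0,0,0]],
  [[0,0,0],[0,0,0]],
  [[0,0,0],[0,0,0]],
], gripper=0.03, grip_force=40)

```text
t: 12.08
eef_pos: [0.4461, 0.1486, -0.0103]
tool_rot: [0.707, -0.707, -0.007, 0.006]
contact_force: [-1.2, -0.4, 7.1]
gripper_width: 0.513
```

Call:
play_rows([
  [[0,-0.004,0],[0,0,0]],
  [[0,-0.006,0],[0,0,0]],
  [[0,-0.01,0],[0,0,0]],
  [[0,-0.02,0],[0,0,0]],
  [[0,-0.03,0],[0,0,0]],
  [[0,-0.03,0],[0,0,0]],
  [[0,-0.03,0],[0,0,0]],
  [[0,-0.03,0],[0,0,0]],
  [[0,-0.03,0],[0,0,0]],
  [[0,-0.03,0],[0,0,0]],
  [[0,-0.03,0],[0,0,0]],
  [[0,0,0],[0,0,0]],
  [[0,0,0],[0,0,0]],
])

```text
t: 13.17
eef_pos: [0.4467, 0.149, 0.2417]
tool_rot: [0.708, -0.707, -0.008, 0.005]
contact_force: [0.0, 0.5, -0.8]
gripper_width: 0.513
```

```bash
python3 -c "
from h import *
c=snap('wrist','w7.png');o=get_obs();print(o['eef_pos'],o['contact_force'],o['gripper_width'],o['q']);H=c['hand_eye']
s=snap('scene','s7.png');d=snap('side','d7.png')
hsv=cv2.cvtColor(c['color'],cv2.COLOR_RGB2HSV)
g=cv2.inRange(hsv,(45,90,40),(90,255,255));n,l,st,ce=cv2.connectedComponentsWithStats(g)
i=1+np.argmax(st[1:,4]);print(st[i],ce[i])
# PCB points in tool frame from range
ys,xs=np.nonzero(cv2.erode((l==i).astype(np.uint8),np.ones((3,3))));z=c['range_z'][ys,xs];
P=(rays(c,np.c_[xs,ys])*z[:,None])@H[:3,:3].T+H[:3,3];P=P[z>0]
print('y med',np.percentile(P[:,1],[5,50,95]).round(4))
A=np.c_[P[:,0],P[:,2],np.ones(len(P))]
for k in range(4):
  x=np.linalg.lstsq(A,P[:,1],rcond=None)[0];r=P[:,1]-A@x;m=abs(r)<.003;A=A[m];P=P[m]
print('plane y=a x+b z+c',x,r.std())
# outline in tool
cnt=max(cv2.findContours((l==i).astype(np.uint8),0,1)[0],key=cv2.contourArea)[:,0]
r=rays(c,cnt)@H[:3,:3].T;o0=H[:3,3]
t=(x[2]+x[0]*o0[0]+x[1]*o0[2]-o0[1])/(r[:,1]-x[0]*r[:,0]-x[1]*r[:,2]);Q=o0+r*t[:,None]
print('x',Q[:,0].min(),Q[:,0].max(),'z',Q[:,2].min(),Q[:,2].max(),cv2.minAreaRect((Q[:,[0,2]]*1000).astype(np.float32)))
"
```

```text
[0.44570547 0.1483956  0.23997584] [-0.3385838  -0.02875275 -0.8331281 ] 0.5124684786074093 [-0.22676079  0.11054437 -0.24508832  1.96902869  0.03096903  1.06418414
 -0.46730728]
[  264   229   119   158 12427] [333.80164159 302.3207532 ]
y med [-0.0416 -0.0407 -0.0398]
plane y=a x+b z+c [-0.00021045 -0.00138691 -0.04066925] 0.0005651075608220404
x -0.022284805855295135 0.02249879194921869 z -0.035179390766601065 0.03518403679101707 ((0.10521507263183594, 0.01200103759765625), (70.35531616210938, 44.77150344848633), 89.9566650390625)
```

```bash
python3 -c "
from h import *
s=load('scene');d=load('side')
f=lambda x,y:(300+x/4,165+y/4);g=lambda x,y:(140+x/4,330+y/4)
N=plane(s,[f(388,130),f(500,115)],.118);F=plane(s,[f(364,67),f(470,50)],.154)
for P in (N,F): v=P[1]-P[0];print(P.round(4),P.mean(0),np.linalg.norm(v),np.degrees(np.arctan2(v[0],-v[1])))
print('lens scene',plane(s,[f(435,85)],.147),'side',plane(d,[g(322,225)],.147))
print('side near bar ends',plane(d,[g(390,165)],.118),plane(d,[g(455,217),g(335,292)],.154))
# bright strips in scene
im=s['color'][170:205,380:430].min(2);
n,l,st,ce=cv2.connectedComponentsWithStats((im>200).astype(np.uint8))
for i in range(1,n):
  if st[i,4]>20:
    ys,xs=np.nonzero(l==i);pp=np.c_[xs+380,ys+170];D=depth(s,pp);print(st[i],ce[i]+[380,170],D.mean(0).round(4), D.min(0).round(3),D.max(0).round(3))
"
```

```text
[[ 0.6221 -0.266   0.118 ]
 [ 0.5798 -0.367   0.118 ]] [ 0.60096558 -0.31648417  0.118     ] 0.10953399817197493 -22.709012778758055
[[ 0.6724 -0.2828  0.154 ]
 [ 0.6373 -0.3851  0.154 ]] [ 0.65484506 -0.33394267  0.154     ] 0.10818449054843285 -18.965419689293903
lens scene [[ 0.61910407 -0.31876482  0.147     ]] side [[ 0.6289995  -0.33203653  0.147     ]]
side near bar ends [[ 0.61936273 -0.27631467  0.118     ]] [[ 0.68070341 -0.29485257  0.154     ]
 [ 0.66077809 -0.35717827  0.154     ]]
[  5   0  32  12 227] [399.95154185 174.31718062] [ 1.4928 -1.3186 -0.4467] [ 0.645 -1.936 -0.793] [ 2.053 -0.297  0.156]
[ 20   6  30  23 247] [420.15384615 186.93927126] [ 1.3097 -1.3208 -0.4586] [ 0.589 -1.942 -0.789] [ 1.803 -0.277  0.12 ]
```

Call:
play_rows([
  [[0,-0.02,0],[0,0,0]],
  [[0,-0.02,-0.01],[0,0,0]],
  [[0.007,-0.02,-0.02],[0,0,0]],
  [[0.008,-0.01,-0.03],[0,0,0]],
  [[0.009,-0.01,-0.03],[0,0,0]],
  [[0.009,0,-0.03],[0,0,0]],
  [[0.009,0,-0.03],[0,0,0]],
  [[0.009,0,-0.03],[0,0,0]],
  [[0.009,0,-0.03],[0,0,0]],
  [[0.009,0,-0.03],[0,0,0]],
  [[0.009,0,-0.03],[0,0,0]],
  [[0.009,0,-0.03],[0,0,0]],
  [[0.009,0,-0.03],[0,0,0]],
  [[0.009,0,-0.03],[0,0,0]],
  [[0.009,0,-0.03],[0,0,0]],
  [[0.009,0,-0.03],[0,0,0]],
  [[0.009,0,-0.03],[0,0,0]],
  [[0.009,0,-0.03],[0,0,0]],
  [[0.004,0,-0.03],[0,0,0]],
  [[0.002,0,-0.02],[0,0,0]],
])

```text
t: 14.98
eef_pos: [0.6016, -0.3815, 0.3164]
tool_rot: [0.707, -0.707, -0.004, 0.007]
contact_force: [-0.6, -0.2, -0.4]
gripper_width: 0.511
```

Call:
play_rows([
  [[0,0,0],[0,3,0]],
  [[0,0,0],[0,5,0]],
  [[0,0,0],[0,5,0]],
  [[0,0,0],[0,5,0]],
  [[0,0,0],[0,4,0]],
  [[0,0,0],[0,0,0]],
  [[0,0,0],[0,0,0]],
  [[0,0,0],[0,0,0]],
])

```text
t: 15.65
eef_pos: [0.6022, -0.3784, 0.3182]
tool_rot: [0.696, -0.695, 0.128, -0.127]
contact_force: [-0.6, -1.1, -0.1]
gripper_width: 0.515
```

```bash
python3 -c "
from h import *
c=snap('wrist','w8.png');o=get_obs();print(o['eef_pos'],o['tool_rot'],o['gripper_width'],o['q'])
def proj(P):return cv2.projectPoints(np.array(P,float).reshape(-1,3),cv2.Rodrigues(c['R'])[0],c['t'],c['intrinsics'],c['dist_coeffs'])[0][:,0]
print('lens exp',proj([[.621,-.322,.149],[.601,-.3165,.118],[.655,-.334,.154]]).round(0))
im=c['color'].min(2)
n,l,st,ce=cv2.connectedComponentsWithStats((im>170).astype(np.uint8))
for i in range(1,n):
  if 60<st[i,4]<8000 and st[i,1]<240:
    ys,xs=np.nonzero(l==i);D=depth(c,np.c_[xs,ys]);print(st[i],ce[i].round(1),cv2.minAreaRect(np.c_[xs,ys].astype(np.int32)),np.median(D,0).round(4))
"
```

```text
[ 0.60225567 -0.37856385  0.31853006] [ 0.69554904 -0.69529555  0.12843464 -0.12759381] 0.5178845782333722 [ 0.33392742  0.47529499  0.21795562  1.31380586 -0.10119864  1.36444295
  0.18520419]
lens exp [[320. 144.]
 [300. 145.]
 [360. 143.]]
[503 115  22  14 127] [513.8 121.6] ((513.9235229492188, 121.50590515136719), (5.723842144012451, 22.070741653442383), 67.16634368896484) [ 0.8595 -0.3849  0.0188]
[ 96 218  38  41 724] [111.6 236.3] ((114.5, 238.0), (40.0, 37.0), 90.0) [ 0.3005 -0.3346  0.0178]
```

```bash
python3 -c "
from h import *
c=load('wrist')
vs=np.arange(50,240,10);us=np.arange(240,410,10)
print('h mm; cols',us)
for v in vs:
  D=depth(c,[(u,v) for u in us]);print(v,(D[:,2]*1000).round(0).astype(int))
print('brightness')
for v in vs: print(v,[int(c['color'][v,u].mean()) for u in us])
"
```

```text
h mm; cols [240 250 260 270 280 290 300 310 320 330 340 350 360 370 380 390 400]
50 [ -1  -1  -1  -1  -1   0  -2  -1  -1  -1  -1  -1  -1  14  14  14 120]
60 [-1 -1 -2 -1 -1 -1 -1  0 -1 -1  0 -1 -1 14 14 14 15]
70 [-1 -1 -2 -2 -1  0 -1 -2 -1  0 -1 -2  0 14 14 14 14]
80 [-1 -1 -1 -1 -1 -2 -1 -1 -1 -1 -1 -1 -1 14 14 15 14]
90 [ -1  -1  -2  -1   0  -2  -1  -1  -1  -1  -2  -1   0 152 152  -1  -1]
100 [ -1  -1  -1  -1   0  -1 116 117  -1  -2  -1  -1   0 153 154   0  -1]
110 [ -1  -1  -1  -1   0  -2 116 118  10   9  15 101 104 153 154  -1  -1]
120 [ -1  -1  -1  -1   0  -1 116 119   9   9 119 124 130 153 155  -1  -2]
130 [ -1  -1  -1  -1  -1  -1 116 120 108 113 120 125 130 153 154  -1  -1]
140 [ -1  -1  -1  -1  -1  -1 115 120 143 142 154 143 130 152 155  -1  -1]
150 [ -2  -1  -1  -1  -1  -2 113 119 136 141 146 152 132 152 154   0   0]
160 [ -1  -1  -1  -2  -2  -1 114 119 136 141 146 149 129 153 154  -1  -1]
170 [ -1  -1  -1  -1  -1   0  -1 119 108 148 151 124 129 152 154   1  -1]
180 [  8  -1  -1  -1  -1  -1  -1 119 107 111 117 123 128 152 154  -1  -1]
190 [ 35  -1  -1  -1  -1  -1  -1 119 10
[... 1236 characters left out ...]
2, 28, 180, 21, 109, 122]
160 [122, 123, 122, 122, 122, 122, 89, 84, 40, 114, 114, 18, 68, 180, 23, 118, 122]
170 [122, 122, 122, 122, 121, 122, 100, 118, 54, 26, 20, 68, 70, 180, 22, 118, 122]
180 [111, 122, 122, 122, 122, 122, 119, 157, 53, 63, 65, 72, 68, 180, 21, 119, 122]
190 [145, 122, 122, 122, 122, 121, 121, 176, 44, 121, 122, 33, 33, 180, 22, 122, 121]
200 [140, 122, 122, 122, 122, 122, 122, 179, 30, 122, 122, 122, 122, 181, 21, 98, 99]
210 [121, 122, 122, 122, 121, 122, 122, 122, 122, 122, 122, 121, 99, 92, 85, 100, 99]
220 [122, 122, 122, 122, 122, 122, 122, 122, 121, 95, 100, 99, 99, 99, 161, 163, 162]
230 [122, 122, 122, 50, 54, 51, 56, 61, 50, 52, 45, 65, 45, 45, 146, 161, 160]
```

```bash
cat > lens.py <<'E'
from h import *
c=load('wrist')
vs,us=np.mgrid[85:215,280:400];p=np.c_[us.ravel(),vs.ravel()]
r=rays(c,p);z=c['range_z'][p[:,1],p[:,0]];D=(r*z[:,None]-c['t'])@c['R'];b=c['color'].mean(2)[p[:,1],p[:,0]]
m=(D[:,2]>.09)&(D[:,2]<.17);D=D[m];b=b[m];p=p[m]
far=(D[:,2]>.147)&(p[:,0]>362)&(b>60);near=(D[:,2]<.122)&(p[:,0]<318)&(b>60)&(D[:,2]>.112)
for n,k in(('far',far),('near',near)):
    Q=D[k];ce=Q.mean(0);u,s,v=np.linalg.svd(Q-ce);v=v[0]*np.sign(v[0][1]);e=(Q-ce)@v
    print(n,k.sum(),ce.round(4),v.round(4),'ang',np.degrees(np.arctan2(-v[0],v[1])),'ends',e.min(),e.max(),'mid',(ce+v*(e.min()+e.max())/2).round(4))
E
cat > lens2.py <<'E'
from lens import *
import sys
psi=np.radians(float(sys.argv[1]))
yl=np.array([-np.sin(psi),np.cos(psi),0]);h=np.array([np.cos(psi),np.sin(psi),0])
zl=-.5*h+np.array([0,0,.75**.5]);xl=np.cross(yl,zl)
o=np.array([.621,-.322,.149]);L=(D-o)@np.c_[xl,yl,zl]
n,e=np.histogram(L[:,2],np.arange(-.03,.012,.002));print(list(zip((e*1000).round(0).astype(int),n)))
k=(L[:,2]>-.005)&(np.hypot(L[:,0],L[:,1])<.03);Q=L[k];print('rim',k.sum(),Q.min(0).round(4),Q.max(0).round(4),np.median(Q,0).round(4))
cx,cy=(Q[:,:2].min(0)+Q[:,:2].max(0))/2
hull=cv2.convexHull((Q[:,:2]*1000).astype(np.float32));print(cv2.minEnclosingCircle(hull),cv2.fitEllipse(hull))
for k in(far,near): print('bar',L[k].min(0).round(4),L[k].max(0).round(4),L[k].mean(0).round(4))
E
python3 lens2.py -21
```

```text
far 1416 [ 0.6628 -0.3432  0.1531] [3.140e-01 9.494e-01 2.000e-04] ang -18.298897476287518 ends -0.05565955419017066 0.05352485230813763 mid [ 0.6624 -0.3442  0.1531]
near 1142 [ 0.6035 -0.3231  0.1171] [0.3105 0.9506 0.0021] ang -18.08804898508408 ends -0.05654469131036464 0.05260111199053109 mid [ 0.6029 -0.325   0.1171]
[(np.int64(-30), np.int64(230)), (np.int64(-28), np.int64(190)), (np.int64(-26), np.int64(225)), (np.int64(-24), np.int64(352)), (np.int64(-22), np.int64(1472)), (np.int64(-20), np.int64(1691)), (np.int64(-18), np.int64(164)), (np.int64(-16), np.int64(41)), (np.int64(-14), np.int64(257)), (np.int64(-12), np.int64(448)), (np.int64(-10), np.int64(72)), (np.int64(-8), np.int64(163)), (np.int64(-6), np.int64(310)), (np.int64(-4), np.int64(15)), (np.int64(-2), np.int64(0)), (np.int64(0), np.int64(0)), (np.int64(2), np.int64(0)), (np.int64(4), np.int64(0)), (np.int64(6), np.int64(0)), (np.int64(8), np.int64(0))]
rim 112 [-0.0114 -0.0256 -0.005 ] [ 0.0245  0.0099 -0.0031] [ 0.007   0.0035 -0.0046]
((6.655531406402588, -7.324155807495117), 18.29975700378418) ((6.564059257507324, -7.550072193145752), (35.08604431152344, 36.167598724365234), 118.30074310302734)
bar [ 0.0335 -0.0606 -0.0286] [ 0.0504  0.0492 -0.0169] [ 0.0424 -0.0048 -0.0198]
bar [-0.0391 -0.064  -0.0243] [-0.0203  0.0451 -0.0163] [-0.0297 -0.0073 -0.0196]
```

```bash
sed -i 's/o=np.array.*149\])/o=np.array([.6255,-.3323,.1481])/; s/>-.005)/>-.003)/' lens2.py; python3 lens2.py -18.2
cat > tgt.py <<'E'
import sys
from h import *
L=np.array(eval(sys.argv[1]));psi=np.radians(float(sys.argv[2]))
yl=np.array([-np.sin(psi),np.cos(psi),0]);zl=-.5*np.array([np.cos(psi),np.sin(psi),0])+np.array([0,0,.75**.5]);xl=np.cross(yl,zl)
Rt=np.c_[xl,-zl,yl];P=L+zl*(.1-.0403)+xl*.0005
o=get_obs();R=Rn.from_quat(np.array(o['tool_rot'])[[1,2,3,0]]).as_matrix()
print('target',P.round(4),'shift in tool',(R.T@(P-o['eef_pos'])).round(4),'world',(P-o['eef_pos']).round(4),'rotvec deg',np.degrees(Rn.from_matrix(R.T@Rt).as_rotvec()).round(2),'shift in target axes',(Rt.T@(P-o['eef_pos'])).round(4))
E
python3 tgt.py "[.6255,-.3323,.1481]" -18.2
```

```text
far 1416 [ 0.6628 -0.3432  0.1531] [3.140e-01 9.494e-01 2.000e-04] ang -18.298897476287518 ends -0.05565955419017066 0.05352485230813763 mid [ 0.6624 -0.3442  0.1531]
near 1142 [ 0.6035 -0.3231  0.1171] [0.3105 0.9506 0.0021] ang -18.08804898508408 ends -0.05654469131036464 0.05260111199053109 mid [ 0.6029 -0.325   0.1171]
[(np.int64(-30), np.int64(159)), (np.int64(-28), np.int64(188)), (np.int64(-26), np.int64(231)), (np.int64(-24), np.int64(216)), (np.int64(-22), np.int64(203)), (np.int64(-20), np.int64(260)), (np.int64(-18), np.int64(708)), (np.int64(-16), np.int64(2533)), (np.int64(-14), np.int64(238)), (np.int64(-12), np.int64(39)), (np.int64(-10), np.int64(73)), (np.int64(-8), np.int64(588)), (np.int64(-6), np.int64(102)), (np.int64(-4), np.int64(87)), (np.int64(-2), np.int64(374)), (np.int64(0), np.int64(54)), (np.int64(2), np.int64(0)), (np.int64(4), np.int64(0)), (np.int64(6), np.int64(0)), (np.int64(8), np.int64(0))]
rim 477 [-0.0196 -0.0187 -0.003 ] [0.0191 0.0179 0.0013] [ 0.0016  0.0005 -0.0009]
((-0.24417062103748322, 0.35766473412513733), 19.375713348388672) ((0.2295830249786377, -0.10006147623062134), (36.54053497314453, 37.98091506958008), 100.48249816894531)
bar [ 0.0287 -0.0543 -0.0252] [ 0.0433  0.0548 -0.0131] [ 0.0361  0.0013 -0.0151]
bar [-0.0435 -0.0547 -0.0183] [-0.0289  0.0545 -0.0126] [-0.036   0.0019 -0.0149]
target [ 0.5976 -0.3231  0.2001] shift in tool [-0.024   0.1185  0.0501] world [-0.0047  0.0555 -0.1185] rotvec deg [  0.69  -2.6  -30.07] shift in target axes [-0.0781  0.0917  0.0512]
```

Call:
play_rows([
  [[0,0,0],[0.1,-0.4,-4]],
  [[0,0,0],[0.1,-0.4,-5.2]],
  [[0,0,0],[0.1,-0.4,-5.2]],
  [[0,0,0],[0.1,-0.4,-5.2]],
  [[0,0,0],[0.1,-0.5,-5.2]],
  [[0,0,0],[0.2,-0.5,-5.2]],
  [[-0.008,0.009,0.005],[0,0,0]],
  [[-0.01,0.011,0.006],[0,0,0]],
  [[-0.01,0.011,0.007],[0,0,0]],
  [[-0.01,0.011,0.007],[0,0,0]],
  [[-0.01,0.011,0.007],[0,0,0]],
  [[-0.01,0.011,0.007],[0,0,0]],
  [[-0.01,0.011,0.006],[0,0,0]],
  [[-0.005,0.008,0.003],[0,0,0]],
  [[0,0,0],[0,0,0]],
  [[0,0,0],[0,0,0]],
  [[0,0,0],[0,0,0]],
])

```text
t: 17.12
eef_pos: [0.5975, -0.3273, 0.2121]
tool_rot: [-0.645, 0.704, 0.073, 0.29]
contact_force: [-0.8, -1.1, -0.3]
gripper_width: 0.514
```

```bash
python3 tgt.py "[.6255,-.3323,.1491]" -18.2; python3 -c "
from h import *
o=get_obs();print(o['t'],o['q'],o['contact_force'],abs(o['joint_vel']).max())"
```

```text
target [ 0.5976 -0.3231  0.2011] shift in tool [-0.0066  0.0089  0.004 ] world [ 0.0001  0.0042 -0.011 ] rotvec deg [ 0.09 -0.07  0.1 ] shift in target axes [-0.0066  0.0089  0.004 ]
17.1167 [ 0.34872     0.24388923  0.10799655  1.99878518 -0.23730996  0.38753914
  0.3237293 ] [-0.84529793 -1.0514285  -0.3227369 ] 0.006444684534635559
```

Call:
play_rows([
  [[-0.0035,0.0045,0.002],[0,0,0]],
  [[-0.003,0.0045,0.002],[0.1,0,0.1]],
  [[0,0,0],[0,0,0]],
  [[0,0,0],[0,0,0]],
  [[0,0,0],[0,0,0]],
])

```text
t: 17.53
eef_pos: [0.5971, -0.3223, 0.1999]
tool_rot: [-0.646, 0.703, 0.072, 0.289]
contact_force: [0.3, 0.5, -0.6]
gripper_width: 0.513
```

```bash
for i in 1 2 ; do python3 tgt.py "[.6255,-.3323,.1491]" -18.2;done; python3 -c "
from h import *
c=snap('wrist','w9.png');H=c['hand_eye'];o=get_obs();print(o['t'],o['gripper_width'],o['contact_force'])
hsv=cv2.cvtColor(c['color'],cv2.COLOR_RGB2HSV)
g=cv2.inRange(hsv,(45,90,40),(90,255,255));n,l,st,ce=cv2.connectedComponentsWithStats(g);i=1+np.argmax(st[1:,4]);print(st[i])
ys,xs=np.nonzero(cv2.erode((l==i).astype(np.uint8),np.ones((3,3))));z=c['range_z'][ys,xs]
P=(rays(c,np.c_[xs,ys])*z[:,None])@H[:3,:3].T+H[:3,3];A=np.c_[P[:,0],P[:,2],np.ones(len(P))]
for k in range(4):
  x=np.linalg.lstsq(A,P[:,1],rcond=None)[0];r=P[:,1]-A@x;m=abs(r)<.003;A=A[m];P=P[m]
print(x)
# scene: board and lens in the same camera: board green points, near bar
s=snap('scene','s9.png');hs=cv2.cvtColor(s['color'],cv2.COLOR_RGB2HSV)
R=Rn.from_quat(np.array(o['tool_rot'])[[1,2,3,0]]).as_matrix()
for n in ('scene','side'):
  s=snap(n,n+'9.png');hs=cv2.cvtColor(s['color'],cv2.COLOR_RGB2HSV)
  g=cv2.inRange(hs,(45,80,40),(90,255,255))>0
  ys,xs=np.nonzero(g);z=s['range_z'][ys,xs];D=(rays(s,np.c_[xs,ys])*z[:,None]-s['t'])@s['R'];T=(D-o['eef_pos'])@R
  k=(abs(T)<.06).all(1);print(n,k.sum(),T[k].min(0).round(4) if k.any() else '',T[k].max(0).round(4) if k.any() else '',np.median(T[k],0).round(4) if k.any() else '')
"
```

```text
target [ 0.5976 -0.3231  0.2011] shift in tool [ 0.0011 -0.0006 -0.0006] world [ 0.0005 -0.0008  0.0011] rotvec deg [-0.04 -0.07 -0.09] shift in target axes [ 0.0011 -0.0006 -0.0006]
target [ 0.5976 -0.3231  0.2011] shift in tool [ 0.0011 -0.0006 -0.0006] world [ 0.0005 -0.0008  0.0011] rotvec deg [-0.04 -0.07 -0.09] shift in target axes [ 0.0011 -0.0006 -0.0006]
17.5833 0.5200284165627826 [-0.2047392  -0.23712657 -0.29254917]
[  263   229   120   157 12336]
[ 0.00433152 -0.00644419 -0.0406468 ]
scene 94 [-0.0175 -0.0468 -0.0222] [ 0.029  -0.0304  0.0386] [ 0.0082 -0.0405  0.0123]
side 145 [-0.0184 -0.0454 -0.0326] [ 0.0225 -0.0408  0.0359] [ 0.0046 -0.0429 -0.0076]
```

Call:
play_rows([
  [[0.0006,-0.0003,-0.0003],[0,0,0]],
  [[0,0,0],[0,0,0]],
  [[0,0,0],[0,0,0]],
  [[0,0,0],[0,0,0]],
  [[0,0,0],[0,0,0]],
  [[0,0,0],[0,0,0]],
])

```text
t: 18.23
eef_pos: [0.5973, -0.3226, 0.2004]
tool_rot: [-0.646, 0.703, 0.072, 0.289]
contact_force: [-0.1, 0.1, -0.7]
gripper_width: 0.516
```

```bash
python3 tgt.py "[.6255,-.3323,.1491]" -18.2; python3 -c "
from h import *
o=get_obs();print(o['gripper_width'],abs(o['joint_vel']).max(),o['contact_force']);print(hand_in())"
```

```text
target [ 0.5976 -0.3231  0.2011] shift in tool [ 0.0007 -0.0004 -0.0004] world [ 0.0002 -0.0005  0.0007] rotvec deg [-0.05 -0.07 -0.1 ] shift in target axes [ 0.0007 -0.0004 -0.0004]
0.5157615845975136 0.0023574343259686686 [-0.13612583  0.06399745 -0.7080092 ]
the job is handed in; nothing more can be done
None
```

The small board is in the gripper over the inspection camera, its underside facing the lens at about 100 mm. I handed the job in at about 18 s; no verdict came back.

**What I did:** I swung the small nest's hold-down aside to roughly 1.5 rad. I then gripped the board across its long edges at 40 N, lifted it straight out, carried it over and tilted it to the camera's axis. The large nest and the camera were not touched.

**Last checks**
- **Position:** the tool was within 1 mm and 0.1° of the computed pose, with the joints almost still. The grip opening had not changed since the pick.
- **Lens location:** the wrist camera put the lens at (0.6255, -0.3323, 0.149), and the side camera agreed within about 4 mm. The scene camera was about 15 mm off in plan when I used a pixel on the recessed glass with an assumed height. With its own depth reading it agreed within about 4 mm in plan.
- **Board in the gripper:** it was centred and square to the fingers within about 0.5 mm after the lift. At the final pose the wrist depth showed at most about 0.4° of tilt.

**What went wrong or disagreed**
- **First swing missed:** the fingertips passed over the knob. They sit about 35 mm behind the stated tool point when the gripper is partly open, so I repeated the swing lower and it worked.
- **The 100 mm distance:** it relies on the nest's stated seat height and a 1 mm correction for camera bias, so I put it at about ±2 mm.
- **Picture limit:** I had used all 12 pictures before the lift, so the checks after that were numerical only.

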